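# Lift the hexagonal tile off its battens with the spatula

### The arm

A 6-joint arm with a two-finger parallel gripper is mounted at the origin on the work surface. World frame = base frame: x ahead of the robot, y to its left, z up, the work surface at z = 0. Lengths are in mm, angles in rad, forces in N, time in s.
With the tool pointing down it reaches from about 300 to 775 mm from the base axis. Payload 14.6 kg.
Tool frame: the origin (TCP) lies midway between the tips of the shut fingers; the grasp point (between the pads) lies 19 mm behind it (manip.hold_point_z is the distance from the TCP to the grasp point, in mm); z points along the fingers, y is the direction in which the jaws open and shut (so a half turn about z gives the same grasp; the last joint's range is limited). The gripper opens to 94 mm and grips with 3 to 60 N. Pads are 16 mm wide; open, the fingers measure 119 mm over their backs; the gripper's body (75 mm by 177 mm) begins 78 mm behind the grasp point.
Start: joints at [1.213, 0.3, 1.521, -0, 1.321, -0.067], TCP at [157.693, 526.899, 205.446] pointing down, gripper open.
Joint ranges: [-3.03, 3.03], [-0.79, 2.21], [0.23, 2.52], [-1.04, 4.18], [0, 3.07], [-2.55, 2.55]. Speed limits (rad/s): [2.22, 2.22, 2.57, 3.14, 3.14, 3.14].

### API

Orientations are given as [roll, pitch, yaw] about the fixed x, y, z axes, in that order (R = Rz(yaw) Ry(pitch) Rx(roll)).
In Python, from cell import manip gives the robot as it stands.
- The arm moves only by the shell command python3 -m crank 'ROWS' [OPENING] [FORCE]. ROWS is JSON, a list of rows, each an object with "offset": the shift along the world's x, y, z in m, a list of three; "spin": the turn about the world's z in degrees. In form: [{"offset": [dx, dy, dz], "spin": spin}, ...]. A call has exactly 8 rows; each row is the pose to reach, as a shift and turn from the pose measured when the call began; what a row does not reach only later rows make up. A row lasts 1/12 s, in which the tool goes at most 41.7 mm and 7.16 degrees, less where a joint would pass 70% of its speed; a pose out of reach is approached as far as the arm can. A call with a gripper value outside its range is refused whole. OPENING is the opening, from 0 (shut) to 1 (fully open), set as the call begins (- or left out, the last holds). The fingers move at their own pace and stop on an object; FORCE is the grip in N (left out, the last holds). Time passes only in rows, so rows that repeat a pose let the fingers close, or fill a call up. It gives the time, the measured TCP pose, the force and the opening at its end, in the units of the state.
- manip.read_state(): the state, without advancing time (a new reading comes with each control period).
- manip.camera(name): name is "scene" or "top" or "wrist"; returns a dict with "pixels" (480x640x3 uint8, red, green, blue), "fx", "fy", "cx", "cy" (pixels), "extrinsics" (4x4, takes a point from world to camera coordinates); the wrist camera has in their place "hand_eye" (4x4, takes a point from camera to tool coordinates, whose origin is the TCP and whose axes are the flange's). Camera axes: x right, y down, z forward; pixel columns grow to the right and rows downward; lengths in mm; the calibration is good to about 2 mm. The wrist camera is an equidistant fisheye: a pixel r from the principal point sees the ray r / f radians off the axis. A picture is of the moment at which its call begins: read the wrist's pose just before it. There is no depth.
- manip.sign_off(): hands the job in, once; it reports no verdict.
Trained networks look in a picture, given as the dict that the camera call returned (one of the last four; its "shot" number tells which), for a name from the list of things; names that differ only in an ending like _2 or _b are one class to them, and where a whole thing is asked for, a point or a joint stands for the part that bears it (a point fixed in the world has none). Each returns a list of dicts, best first, with "conf" (0 to 1); they miss things now and then, are a little off and sometimes report something else, mostly with a low value. They report only what shows in the picture. A call takes as long as a camera call. They do not tell look-alikes from the thing itself.
- manip.search_frame(picture, name): "location" ([x, y, z] in mm, in world coordinates, good to about 4 mm: the middle of the surface that is visible of it).
- manip.masks_of(picture, name): "mask" (480x640 bool, what is visible of it).
The state is a dict: "clock": time; "joints": joint angles; "qd": joint speeds; "effort": joint torques, N m; "eef_pos": TCP position; "eef_rot": TCP orientation; "wrist_force": force on the tool from outside, world axes, zero at the start; "moment": the same for the moment, N m; "finger_gap": finger opening in mm.
Only numpy, scipy, OpenCV 4.12 (cv2) and the standard library are available. Lean on these libraries where they do the work, as an engineer would, in place of code of your own. Each camera call takes 0.05 s, during which the arm holds its last target. There are 200 camera calls.

### The job

Two freshly sealed tiles are drying on wooden battens in the laundry corner. Slide the spatula's blade under the hexagonal tile, lift it clear of its battens, carry it level on the blade and put spatula and tile down together in the middle of the cork mat, the tile still lying on the blade. Do not touch the hexagonal tile with the fingers, and leave the square tile where it is.

Things in the scene. Friction and masses are not known exactly. Their poses are not given: they have to be found in the camera images.
- spatula_grip (a point): Flat spatula, 220 mm long, 180 g, lying right way up. Steel blade 100 x 50 x 3 mm; wooden handle 110 long, 22 wide, 28 high, behind and above it, with a heel under its end. Point: place to grip from above, across the 22 mm, half-way up the handle, 26 mm above the blade's underside. x points to the blade's tip, z up: blade from 45 to 145 mm ahead (centre 95), handle from 35 ahead to 75 behind.
- tile_hex_center (a point): White hexagonal tile, 100 mm across flats, 115 across corners, 6 thick, 130 g, loose; point: its centre. It lies centred (to 5 mm) on two fixed parallel wooden battens 90 long, 13 wide, 35 high, 74 apart; between them the space under it is empty, open at both ends. x runs along the battens, away from the robot (within 15 degrees); z up; flats face +x and -x. The blade goes in along +x.
- tile_sq_center (a point): White ceramic square tile, 100 x 100 x 6 mm, 140 g, loose, on its own like pair of battens: a bystander. This point is its centre; axes as for the hexagonal tile.
- mat_center (a point): Cork mat, square, 160 x 160 mm, 3 mm thick, fixed flat on the worktop; this point is the centre of its top. Its x axis points roughly away from the robot, square to one side. The spatula's handle may stick out over its edge onto the worktop.
Not all that is in view belongs to the job. What is shaped like the part that bears spatula_grip but blue or green is not meant.

How it is judged (in metres and radians):
On the way:
1. the hexagonal tile lies on the blade, lifted at least 15 mm off its battens (x of tile_hex_center in the frame of spatula_grip between 0.06 and 0.13 m and y of tile_hex_center in the frame of spatula_grip between -0.025 and 0.025 m and z of tile_hex_center in the frame of spatula_grip between -0.032 and -0.008 m and angle between tile_hex_center's own z axis and vertical below 0.26 rad and height (world z) of tile_hex_center above 0.053 m), for 0.2 s.
At the end, for the whole second after the job is handed in: The spatula lies flat (within 8 degrees) with its blade down on the mat and the hexagonal tile at rest, flat on the blade: the tile's centre within 35 mm lengthwise and 25 mm sideways of the blade's centre and within 45 mm of the mat's centre. The square tile is within 15 mm of where it was (x of tile_hex_center in the frame of spatula_grip between 0.06 and 0.13 m and y of tile_hex_center in the frame of spatula_grip between -0.025 and 0.025 m and z of tile_hex_center in the frame of spatula_grip between -0.032 and -0.008 m and angle between each of tile_hex_center, spatula_grip's own z axis and vertical below 0.14 rad and horizontal distance between tile_hex_center and mat_center below 0.045 m and height (world z) of tile_hex_center below 0.02 m and height (world z) of spatula_grip below 0.04 m and linear speed of each of tile_hex, spatula below 0.02 m/s and distance of tile_sq_center from where it was at the start of the episode below 0.015 m); the robot touches nothing.
It fails at once if the fingers press on the hexagonal tile (contact force between the fingers and tile_hex above 1 N).
It fails at once if the square tile is moved by more than 15 mm (distance of tile_sq_center from where it was at the start of the episode above 0.015 m).
It fails at once if the hexagonal tile is tipped by more than 30 degrees (angle between tile_hex_center's own z axis and vertical above 0.52 rad).
It also fails if it takes over 61 s, if anything falls off the work surface, if the arm or the gripper's body presses on something with over 40 N, if the wrist force passes 120 N, or if a joint passes its speed limit or range.

## Working session

There is one attempt and no reset: what is moved stays moved. The work goes in short steps, Python scripts to look and compute and a shell command to move; the robot and the scene stay as the last step left them, time stands still between calls to the robot, and variables do not carry over. Pictures are saved under pics/ and viewed, about 8 in all and at most 12, crops included, and the job is handed in when it is done.

```bash
mkdir -p pics; ls; python3 - <<'E'
from cell import manip
import cv2,numpy as np
s=manip.read_state();print(s['eef_pos'],s['eef_rot'],s['clock'],s['finger_gap'],manip.hold_point_z)
for n in ['top','scene']:
    p=manip.camera(n);cv2.imwrite(f'pics/{n}0.png',p['pixels'][:,:,::-1])
    E=np.array(p['extrinsics']);print(n,p['fx'],p['cx'],p['cy'],E.round(3).tolist())
    for k in ['spatula_grip','tile_hex_center','tile_sq_center','mat_center']:
        for d in manip.search_frame(p,k):
            q=np.r_[d['location'],1];c=E@q
            print(n,k,round(d['conf'],2),np.round(d['location'],1),(c[:2]/c[2]*p['fx']+[p['cx'],p['cy']]).round())
E
```

```text
pics
[157.61393169 526.66550284 204.87769568] [-3.14042426e+00 -1.00090463e-04  2.85076839e+00] 0.0 94.28278022555226 18.8
top 548.8069214939062 310.7241918631152 236.27534581230805 [[0.003, -1.0, 0.019, -122.976], [-0.999, -0.004, -0.052, 529.175], [0.052, -0.019, -0.998, 1583.443], [0.0, 0.0, 0.0, 1.0]]
top spatula_grip 0.79 [ 531.6 -285.4    2.3] [366. 236.]
top spatula_grip 0.79 [ 3.603e+02 -5.101e+02 -4.000e-01] [443. 295.]
top spatula_grip 0.73 [ 754.2 -335.     4.2] [383. 161.]
top tile_hex_center 0.9 [667.2 -96.   40.6] [302. 188.]
top tile_sq_center 0.73 [632.  112.6  40.4] [229. 200.]
top mat_center 0.55 [637.7 323.1   1.5] [159. 199.]
top mat_center 0.44 [ 529.9 -285.5    3.1] [367. 237.]
scene 465.4398676298528 314.1750578167865 245.94630363880452 [[-0.226, 0.974, -0.008, 233.404], [0.524, 0.115, -0.844, -212.152], [-0.821, -0.195, -0.536, 1448.731], [0.0, 0.0, 0.0, 1.0]]
scene spatula_grip 0.82 [ 412.7 -467.9   20.8] [191. 220.]
scene spatula_grip 0.76 [ 776.8 -301.7   20.9] [186. 323.]
scene spatula_grip 0.59 [ 516.3 -284.4    3.8] [245. 256.]
scene tile_hex_center 0.97 [675.6 -97.   39.3] [307. 297.]
scene tile_sq_center 0.6 [638.9 109.4  44.3] [417. 298.]
scene mat_center 0.97 [645.  325.4   1.3] [534. 334.]
```

View pics/top0.png

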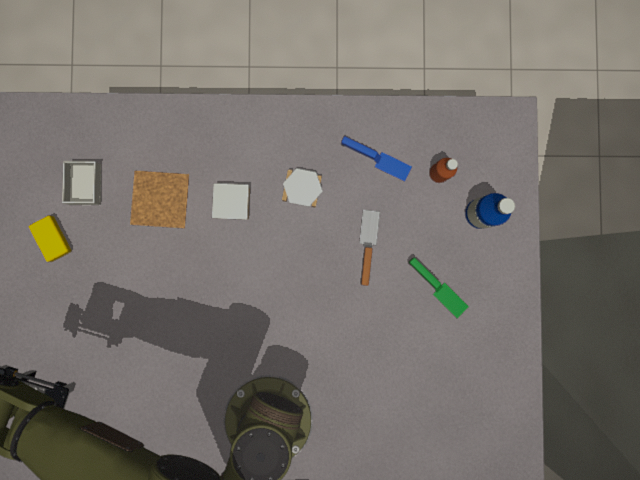

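View pics/scene0.png

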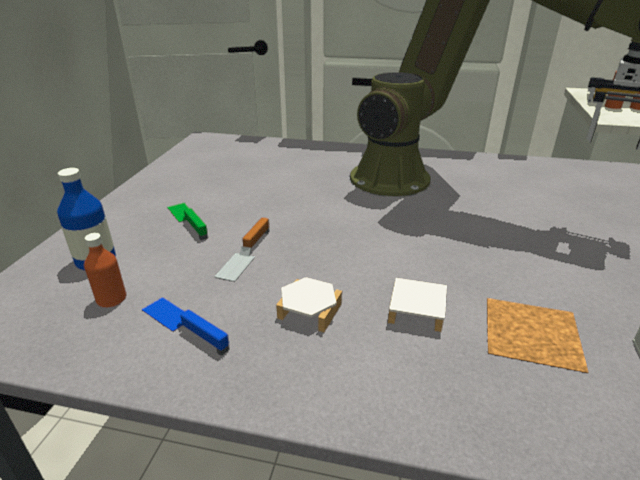

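Steel/wood spatula (top px 367,248) is the wanted one. The lookalikes are the blue one (376,160) and the green one (440,288). The hex tile is at (302,188), the square tile (a bystander) at (230,200) and the mat at (159,199). Next I'll measure poses and take a close crop.

```bash
cat > h.py <<'E'
from cell import manip
import cv2,numpy as np
from scipy.spatial.transform import Rotation as Ro
def unproj(p,uv,z,pose=None):
    uv=np.asarray(uv,float).reshape(-1,2)
    d=(uv-[p['cx'],p['cy']])/[p['fx'],p['fy']]
    if 'extrinsics' in p:
        E=np.linalg.inv(np.array(p['extrinsics'])); d=np.c_[d,np.ones(len(d))]
    else:
        t=np.linalg.norm(d,axis=1,keepdims=True); d=np.c_[d*np.sinc(t/np.pi),np.cos(t)]
        T=np.eye(4);T[:3,:3]=Ro.from_euler('xyz',pose['eef_rot']).as_matrix();T[:3,3]=pose['eef_pos']
        E=T@np.array(p['hand_eye'])
    d=d@E[:3,:3].T; o=E[:3,3]
    return (o+d*((z-o[2])/d[:,2])[:,None])[:,:2]
def big(m,near=None):
    cs=cv2.findContours(m.astype(np.uint8)*255,cv2.RETR_EXTERNAL,cv2.CHAIN_APPROX_NONE)[0]
    cs=[c for c in cs if cv2.contourArea(c)>60]
    if near is not None: cs=[c for c in cs if np.linalg.norm(c.mean((0,1))-near)<60]
    return max(cs,key=cv2.contourArea)[:,0,:]
def rect(w):
    (c,s,a)=cv2.minAreaRect(w.astype(np.float32)); return np.round(c,1),np.round(s,1),round(a,1)
E
python3 - <<'E'
from h import *
pr={'top':{'tile_hex_center':(302,188),'tile_sq_center':(230,200),'mat_center':(159,199),'spatula_grip':(368,248)},'scene':{'tile_hex_center':(309,297),'tile_sq_center':(418,298),'mat_center':(535,334),'spatula_grip':(245,248)}}
Z={'tile_hex_center':41,'tile_sq_center':41,'mat_center':3}
for n in ['top','scene']:
    p=manip.camera(n);im=p['pixels'].astype(int);hsv=cv2.cvtColor(p['pixels'],cv2.COLOR_RGB2HSV)
    for k,uv in pr[n].items():
        if k=='spatula_grip':
            yy,xx=np.mgrid[:480,:640]; near=np.hypot(xx-uv[0],yy-uv[1])<50
            for nm,m,z in [('handle',(hsv[...,1]>100)&(hsv[...,0]<20)&near,40),('blade',(im.min(2)>150)&(hsv[...,1]<40)&near,3)]:
                try: c=big(m);w=unproj(p,c,z);print(n,nm,rect(w),w.min(0).round(),w.max(0).round())
                except Exception as e: print(n,nm,e)
            continue
        for d in manip.masks_of(p,k):
            try:c=big(d['mask'],uv)
            except ValueError: continue
            m=d['mask']
            if 'tile' in k: m=m&(im.min(2)>150)&(hsv[...,1]<25); c=big(m,uv)
            w=unproj(p,c,Z[k]);M=cv2.moments(w.astype(np.float32).reshape(-1,1,2))
            print(n,k,round(d['conf'],2),'cent',round(M['m10']/M['m00'],1),round(M['m01']/M['m00'],1),rect(w))
            if 'hex' in k:
                r=w-w.mean(0);rad=np.linalg.norm(r,axis=1);th=np.arctan2(r[:,1],r[:,0])
                print('  hex corner ang mod60',np.degrees(np.angle(np.sum((rad-rad.mean())*np.exp(6j*th))))/6)
    if n=='top':
        cv2.imwrite('pics/crop.png',cv2.resize(p['pixels'][130:300,270:480,::-1],None,fx=3.6,fy=3.4,interpolation=cv2.INTER_CUBIC))
E
```

```text
top tile_sq_center 0.95 cent 628.5 112.0 (array([628.6, 112.3]), array([97.9, 99.9]), 0.3)
top mat_center 0.86 cent 637.8 323.3 (array([637.8, 322.4]), array([166.1, 164.2]), 84.8)
top handle (array([ 444.6, -280.3]), array([ 21.3, 106.8]), 83.8) [ 392. -294.] [ 498. -265.]
top blade (array([ 557.9, -293.1]), array([48.1, 97.9]), 83.6) [ 508. -319.] [ 608. -266.]
scene tile_hex_center 0.59 cent 670.1 -95.5 (array([671.9, -95.2]), array([111.1,  99.8]), 17.0)
  hex corner ang mod60 18.257151342040185
scene tile_sq_center 0.64 cent 629.6 112.3 (array([629.5, 111.1]), array([101.2, 103.7]), 88.2)
scene mat_center 0.78 cent 639.6 323.2 (array([639.6, 323.4]), array([161.2, 162.8]), 86.3)
scene handle (array([ 462.9, -272.1]), array([ 38. , 134.2]), 82.1) [ 396. -294.] [ 530. -251.]
scene blade (array([ 448.9, -307.9]), array([448.7, 237.4]), 15.2) [ 234. -451.] [ 664. -168.]
```

View pics/crop.png

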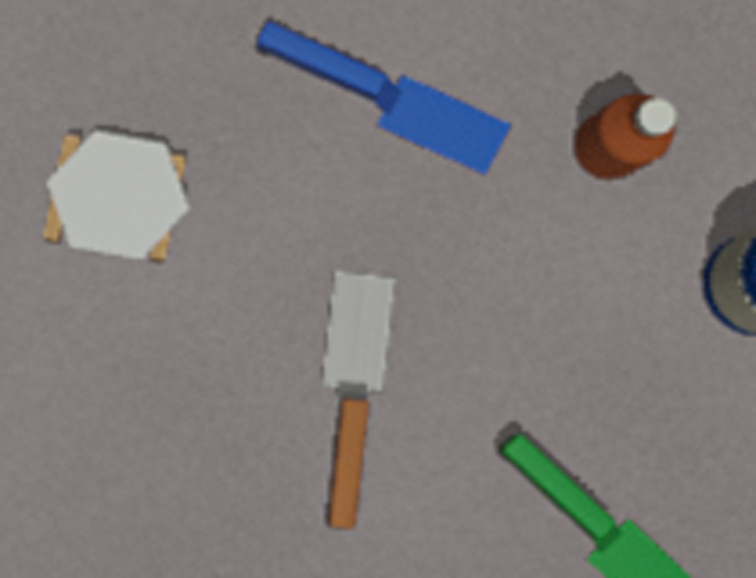

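The crop shows the wooden-handled steel spatula (blade at 360,330, handle at 348,460) and the hex tile at (118,195) on its battens, yawed about -10°. The spatula grip comes out near (464,-282.5) with yaw -6.3°. I'll move there, looking with the wrist camera on the way.

```bash
python3 -m crank '[{"offset":[0.027,-0.030,0.01],"spin":2},{"offset":[0.054,-0.06,0.02],"spin":4},{"offset":[0.081,-0.09,0.03],"spin":6},{"offset":[0.108,-0.12,0.04],"spin":8},{"offset":[0.135,-0.15,0.05],"spin":10},{"offset":[0.162,-0.18,0.06],"spin":10.4},{"offset":[0.19,-0.21,0.06],"spin":10.4},{"offset":[0.217,-0.24,0.06],"spin":10.4}]' 1 60
python3 -m crank '[{"offset":[0.012,-0.039,0],"spin":0},{"offset":[0.024,-0.078,0],"spin":0},{"offset":[0.036,-0.117,0],"spin":0},{"offset":[0.048,-0.156,0],"spin":0},{"offset":[0.06,-0.195,0],"spin":0},{"offset":[0.072,-0.234,0],"spin":0},{"offset":[0.084,-0.273,0],"spin":0},{"offset":[0.096,-0.312,0],"spin":0}]'
python3 -m crank '[{"offset":[0.01,-0.035,0],"spin":0},{"offset":[0.02,-0.07,0],"spin":0},{"offset":[0.03,-0.105,0],"spin":0},{"offset":[0.04,-0.14,0],"spin":0},{"offset":[0.04,-0.15,0],"spin":0},{"offset":[0.04,-0.15,0],"spin":0},{"offset":[0.04,-0.15,0],"spin":0},{"offset":[0.04,-0.15,0],"spin":0}]'
python3 - <<'E'
from h import *
s=manip.read_state();p=manip.camera('wrist');cv2.imwrite('pics/w1.png',p['pixels'][:,:,::-1])
print(s['eef_pos'],s['eef_rot'],p['fx'],np.round(p['hand_eye'],2).tolist())
im=p['pixels'].astype(int);hsv=cv2.cvtColor(p['pixels'],cv2.COLOR_RGB2HSV)
for k in ['tile_hex_center','spatula_grip']:
  for d in manip.masks_of(p,k):
    c=big(d['mask']);w=unproj(p,c,41 if 'hex' in k else 20,s);print(k,d['conf'],c.mean(0).round(),rect(w))
    if 'hex' in k:
        c=big(d['mask']&(im.min(2)>130)&(hsv[...,1]<30));w=unproj(p,c,41,s)
        M=cv2.moments(w.astype(np.float32).reshape(-1,1,2));print(M['m10']/M['m00'],M['m01']/M['m00'],rect(w))
        print(cv2.approxPolyDP(w.astype(np.float32).reshape(-1,1,2),8,True)[:,0].round(1).tolist())
E
```

```text
clock: 1.57
eef_pos: [375.8, 285.3, 266.3]
eef_rot: [3.141, 0.001, 3.033]
wrist_force: [1.2, 1.9, -0.2]
finger_gap: 94.2
clock: 2.23
eef_pos: [472.0, -28.8, 266.5]
eef_rot: [3.141, 0.002, 3.032]
wrist_force: [0.6, 0.1, -1.1]
finger_gap: 93.8
clock: 2.9
eef_pos: [511.9, -177.7, 266.7]
eef_rot: [3.14, 0.002, 3.033]
wrist_force: [-0.4, 0.5, -0.6]
finger_gap: 93.9
[ 511.87316799 -177.71282399  266.73542387] [3.14036639e+00 2.16722664e-03 3.03319215e+00] 371.64829954431775 [[0.0, -0.96, -0.29, 85.0], [1.0, -0.0, 0.0, -0.69], [-0.0, -0.29, 0.96, -180.2], [0.0, 0.0, 0.0, 1.0]]
tile_hex_center 0.86 [382. 321.] (array([ 672.1, -111.3]), array([114. ,  75.4]), 12.2)
672.67699225929 -108.08262449640289 (array([ 672.1, -111.3]), array([114. ,  75.4]), 12.2)
[[614.0999755859375, -112.5], [660.5, -152.3000030517578], [714.0, -133.39999389648438], [723.9000244140625, -80.80000305175781], [703.5, -65.9000015258789], [649.2000122070312, -85.9000015258789], [619.0999755859375, -84.0999984741211]]
spatula_grip 0.93 [226. 370.] (array([ 741.2, -324.1]), array([83.3, 47.4]), 65.5)
spatula_grip 0.84 [ 76. 143.] (array([ 387.9, -479.1]), array([209.6,  50.4]), 43.8)
spatula_grip 0.73 [222. 198.] (array([ 493.9, -282.4]), array([ 48.8, 213.3]), 83.6)
```

View pics/w1.png

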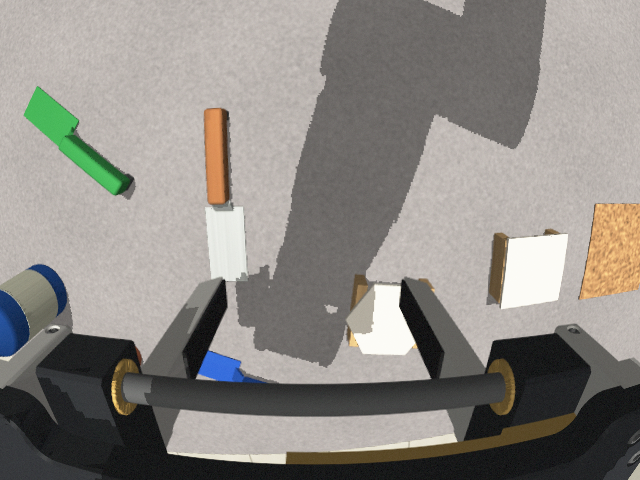

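The wrist view shows the spatula at (220,195) and the hex tile at (382,320), partly hidden by a finger and in shadow. I'll move above the grip, then look again.

```bash
python3 -m crank '[{"offset":[-0.012,-0.026,0],"spin":0},{"offset":[-0.024,-0.052,0],"spin":0},{"offset":[-0.036,-0.078,-0.02],"spin":0},{"offset":[-0.048,-0.105,-0.04],"spin":0},{"offset":[-0.048,-0.105,-0.066],"spin":0},{"offset":[-0.048,-0.105,-0.066],"spin":0},{"offset":[-0.048,-0.105,-0.066],"spin":0},{"offset":[-0.048,-0.105,-0.066],"spin":0}]'
python3 - <<'E'
from h import *
s=manip.read_state();p=manip.camera('wrist');cv2.imwrite('pics/w2.png',p['pixels'][:,:,::-1])
print(s['eef_pos'],s['eef_rot'])
im=p['pixels'].astype(int);hsv=cv2.cvtColor(p['pixels'],cv2.COLOR_RGB2HSV)
yy,xx=np.mgrid[:480,:640]
for d in manip.masks_of(p,'tile_hex_center'):
    c=big(d['mask']);print(d['conf'],c.mean(0))
    w=unproj(p,c,41,s);M=cv2.moments(w.astype(np.float32).reshape(-1,1,2));print(M['m10']/M['m00'],M['m01']/M['m00'],rect(w))
    print(cv2.approxPolyDP(w.astype(np.float32).reshape(-1,1,2),8,True)[:,0].round(1).tolist())
for d in manip.masks_of(p,'spatula_grip'):
    for nm,m,z in [('handle',d['mask']&(hsv[...,1]>100)&(hsv[...,0]<20),40),('blade',d['mask']&(hsv[...,1]<50),3)]:
        try: c=big(m);print(nm,c.mean(0).round(),rect(unproj(p,c,z,s)))
        except ValueError: pass
E
```

```text
clock: 3.72
eef_pos: [464.8, -282.1, 202.6]
eef_rot: [3.141, 0.004, 3.035]
wrist_force: [-1.0, -0.4, 0.8]
finger_gap: 94.0
[ 464.84643176 -282.07001262  202.5862999 ] [3.14137522 0.00410476 3.03514055]
0.57 [487.984 341.624]
633.1092676122174 -95.38445407429417 (array([630.3, -95. ]), array([57.2, 53.3]), 46.7)
[[613.0, -117.80000305175781], [667.5, -94.30000305175781], [633.5, -85.19999694824219], [630.7000122070312, -57.599998474121094]]
handle [311. 194.] (array([ 442.8, -282.1]), array([ 21.1, 108.6]), 84.2)
blade [311. 288.] (array([ 556.8, -293.5]), array([ 52. , 106.2]), 84.3)
```

View pics/w2.png

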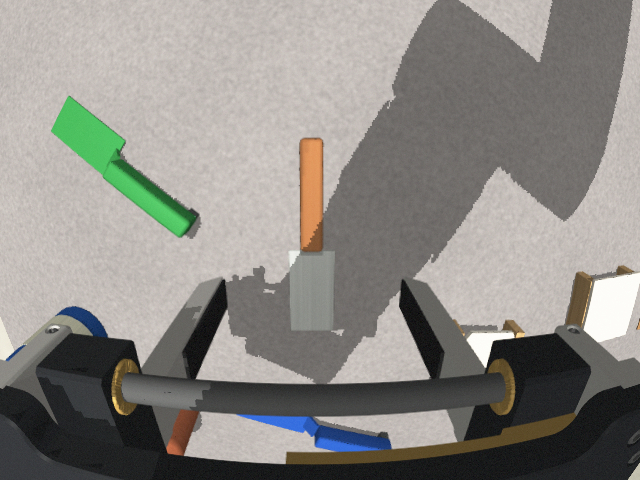

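The spatula is centred between the fingers at (311,230), and its yaw agrees at about -6°. Descending and gripping.

```bash
python3 -m crank '[{"offset":[-0.001,-0.001,-0.035],"spin":0},{"offset":[-0.001,-0.001,-0.07],"spin":0},{"offset":[-0.001,-0.001,-0.105],"spin":0},{"offset":[-0.001,-0.001,-0.14],"spin":0},{"offset":[-0.001,-0.001,-0.165],"spin":0},{"offset":[-0.001,-0.001,-0.185],"spin":0},{"offset":[-0.001,-0.001,-0.194],"spin":0},{"offset":[-0.001,-0.001,-0.194],"spin":0}]' 1 60
python3 -m crank '[{"offset":[0,0,0],"spin":0},{"offset":[0,0,0],"spin":0},{"offset":[0,0,0],"spin":0},{"offset":[0,0,0],"spin":0},{"offset":[0,0,0],"spin":0},{"offset":[0,0,0],"spin":0},{"offset":[0,0,0],"spin":0},{"offset":[0,0,0],"spin":0}]' 0 60
python3 -m crank '[{"offset":[0,0,0],"spin":0},{"offset":[0,0,0],"spin":0},{"offset":[0,0,0],"spin":0},{"offset":[0,0,0],"spin":0},{"offset":[0,0,0],"spin":0},{"offset":[0,0,0],"spin":0},{"offset":[0,0,0],"spin":0},{"offset":[0,0,0],"spin":0}]' 0 60
```

```text
clock: 4.53
eef_pos: [463.6, -282.7, 7.4]
eef_rot: [3.141, 0.003, 3.036]
wrist_force: [-1.2, -0.5, 0.2]
finger_gap: 94.0
clock: 5.2
eef_pos: [463.6, -282.7, 7.5]
eef_rot: [3.141, 0.003, 3.036]
wrist_force: [-1.0, -0.1, 0.3]
finger_gap: 44.4
clock: 5.87
eef_pos: [463.6, -282.7, 7.5]
eef_rot: [3.141, 0.003, 3.036]
wrist_force: [-1.0, -0.1, 0.6]
finger_gap: 21.7
```

Gripped at 21.7 mm. The battens leave little lateral clearance, so I'll lift now and localise them from the clear initial pictures.

```bash
python3 -m crank '[{"offset":[0,0,0.01],"spin":0},{"offset":[0,0,0.025],"spin":0},{"offset":[0,0,0.04],"spin":0},{"offset":[0,0,0.06],"spin":0},{"offset":[0,0,0.08],"spin":0},{"offset":[0,0,0.1],"spin":0},{"offset":[0,0,0.1],"spin":0},{"offset":[0,0,0.1],"spin":0}]'
python3 - <<'E'
from h import *
from scipy.optimize import least_squares,minimize
for n,f,uv in [('top','pics/top0.png',(302,188)),('scene','pics/scene0.png',(309,300))]:
    p=manip.camera(n);im=cv2.imread(f)[:,:,::-1].copy()
    hsv=cv2.cvtColor(im,cv2.COLOR_RGB2HSV);yy,xx=np.mgrid[:480,:640];near=np.hypot(xx-uv[0],yy-uv[1])<42
    white=(im.min(2)>150)&(hsv[...,1]<25)&near
    c=big(white);w=unproj(p,c,41)
    # hexagon fit
    def res(v):
        r=w-v[:2];th=np.arctan2(r[:,1],r[:,0])-v[2];a=(th+np.pi/6)%(np.pi/3)-np.pi/6
        return np.linalg.norm(r,axis=1)*np.cos(a)-v[3]
    s=least_squares(res,[670,-96,-.17,50],loss='soft_l1');print(n,'hex',s.x[:2].round(1),np.degrees(s.x[2]).round(1),s.x[3].round(1),'rms',np.sqrt((s.fun**2).mean()).round(2))
    wood=(hsv[...,1]>80)&(hsv[...,0]<25)&near
    if n=='top':
        v=np.argwhere(wood)[:,::-1];W=unproj(p,v,35)
        nl,lab,st,ce=cv2.connectedComponentsWithStats(wood.astype(np.uint8))
        for i in range(1,nl):
            if st[i,4]>5: print(st[i].tolist(),unproj(p,ce[i],35).round(1))
        # assign points to two strips: lateral coords must be +-37, band 13
        def cost(q):
            r=W-q[:2];cs,sn=np.cos(q[2]),np.sin(q[2]);a=r@[cs,sn];b=r@[-sn,cs]
            return (np.maximum(abs(a)-45,0)**2).sum()+(np.maximum(abs(abs(b)-37)-5.5,0)**2).sum()+.002*((abs(b)-37)**2).sum()
        best=min((minimize(cost,[670+dx,-96+dy,np.radians(y)],method='Nelder-Mead') for dx in(-4,4) for dy in (-4,4) for y in(-14,-8)),key=lambda o:o.fun)
        print('battens',best.x[:2].round(1),np.degrees(best.x[2]).round(1),best.fun,len(W))
E
```

```text
clock: 6.53
eef_pos: [463.8, -282.9, 108.3]
eef_rot: [3.142, 0.004, 3.036]
wrist_force: [-0.8, 0.1, -1.9]
finger_gap: 21.5
top hex [669.9 -95.9] -11.1 48.6 rms 0.8
[286, 170, 6, 8, 28] [[711.5 -56.3]]
[318, 175, 4, 7, 16] [[ 698.9 -145.1]]
[282, 189, 5, 12, 38] [[644.9 -44. ]]
[312, 199, 5, 8, 24] [[ 625.  -130.3]]
battens [669.1 -92.6] -10.7 1319.423215728195 106
scene hex [ 677.6 -100.1] -6.1 89.3 rms 24.7
```

Battens and hex are at about (669.5,-95) with yaw -11°. Going to the pre-insertion pose at insertion height.

```bash
python3 -m crank '[{"offset":[-0.001,0.02,0],"spin":-1},{"offset":[-0.002,0.055,0],"spin":-2},{"offset":[-0.003,0.09,0],"spin":-3},{"offset":[-0.004,0.125,0],"spin":-4},{"offset":[-0.005,0.16,0],"spin":-5},{"offset":[-0.005,0.195,0],"spin":-5},{"offset":[-0.005,0.22,0],"spin":-5},{"offset":[-0.005,0.229,0],"spin":-5}]'
python3 -m crank '[{"offset":[0,0,-0.015],"spin":0},{"offset":[0,0,-0.03],"spin":0},{"offset":[0,0,-0.045],"spin":0},{"offset":[0,0,-0.06],"spin":0},{"offset":[0,0,-0.075],"spin":0},{"offset":[0,0,-0.086],"spin":0},{"offset":[0,0,-0.086],"spin":0},{"offset":[0,0,-0.086],"spin":0}]'
python3 - <<'E'
from h import *
s=manip.read_state();p=manip.camera('wrist');print(s['eef_pos'],s['eef_rot'])
t=manip.camera('top');q=manip.camera('scene')
a=cv2.resize(p['pixels'][200:430,180:500],(800,575),interpolation=cv2.INTER_CUBIC)
cv2.imwrite('pics/w3.png',a[:,:,::-1])
b=cv2.resize(t['pixels'][150:250,260:360],(400,400),interpolation=cv2.INTER_CUBIC);c=cv2.resize(q['pixels'][180:350,230:400],(400,400),interpolation=cv2.INTER_CUBIC)
cv2.imwrite('pics/ts3.png',np.hstack([b,c])[:,:,::-1]);cv2.imwrite('pics/w3full.png',p['pixels'][:,:,::-1]);cv2.imwrite('pics/t3full.png',t['pixels'][:,:,::-1])
hsv=cv2.cvtColor(t['pixels'],cv2.COLOR_RGB2HSV)
for d in manip.masks_of(t,'spatula_grip'):
    c=big(d['mask']);print(d['conf'],c.mean(0).round());
    m=d['mask']&(hsv[...,1]<50)
    try: c=big(m);print('blade',rect(unproj(t,c,18)),unproj(t,c,18).max(0))
    except ValueError: pass
E
```

```text
clock: 7.3
eef_pos: [457.2, -50.6, 105.4]
eef_rot: [3.14, -0.001, 2.951]
wrist_force: [0.3, -0.7, -1.1]
finger_gap: 21.5
clock: 7.97
eef_pos: [456.7, -51.0, 18.7]
eef_rot: [3.14, -0.003, 2.95]
wrist_force: [-1.3, 0.2, -2.1]
finger_gap: 21.8
[456.69211961 -50.95865     18.69851156] [ 3.13965598e+00 -2.90553847e-03  2.95018054e+00]
0.91 [293. 229.]
blade (array([549.8, -68.4]), array([ 49.9, 100. ]), 78.7) [602.86255844 -34.8894313 ]
0.62 [376. 157.]
0.59 [437. 286.]
```

View pics/w3.png

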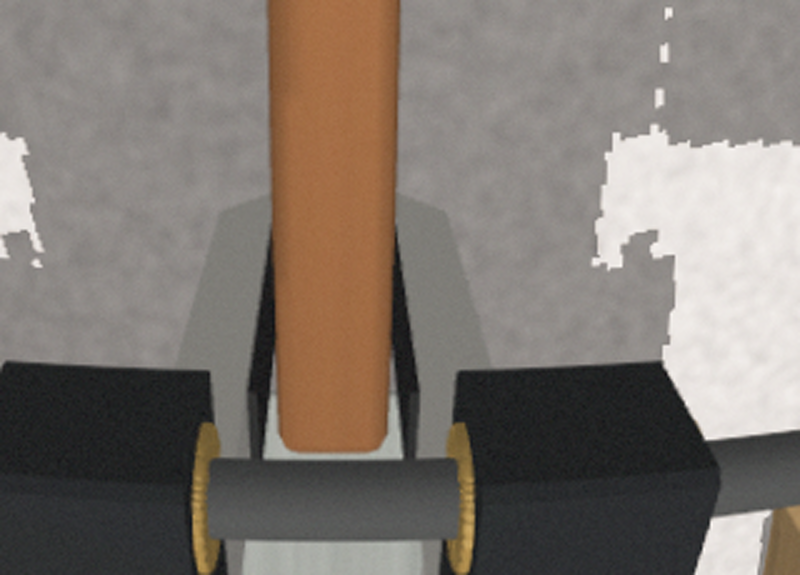

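View pics/ts3.png

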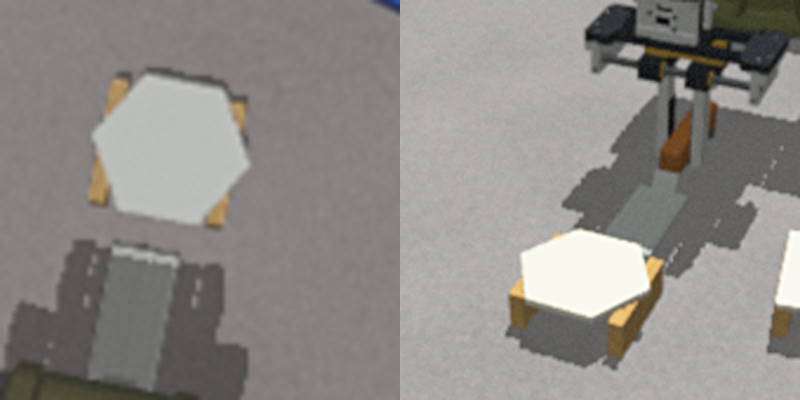

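The top view shows the blade tip at crop (145,250) pointing between the battens (98,200)/(217,226). The scene view shows the blade level and below the tile. It needs a lateral correction of about -2.8 mm and then a 120 mm advance along -11°.

```bash
python3 -m crank '[{"offset":[-0.0005,-0.0028,0.003],"spin":0},{"offset":[0.005,-0.004,0.003],"spin":0},{"offset":[0.0135,-0.0055,0.003],"spin":0},{"offset":[0.0215,-0.007,0.003],"spin":0},{"offset":[0.0295,-0.0085,0.003],"spin":0},{"offset":[0.0375,-0.010,0.003],"spin":0},{"offset":[0.0455,-0.0116,0.003],"spin":0},{"offset":[0.0485,-0.0122,0.003],"spin":0}]'
python3 - <<'E'
from h import *
t=manip.camera('top');q=manip.camera('scene')
b=cv2.resize(t['pixels'][150:250,260:360],(400,400),interpolation=cv2.INTER_CUBIC);c=cv2.resize(q['pixels'][200:350,235:385],(400,400),interpolation=cv2.INTER_CUBIC)
cv2.imwrite('pics/ts4.png',np.hstack([b,c])[:,:,::-1])
hsv=cv2.cvtColor(t['pixels'],cv2.COLOR_RGB2HSV)
for d in manip.masks_of(t,'spatula_grip')[:1]:
    c=big(d['mask']&(hsv[...,1]<50));print('blade',rect(unproj(t,c,17)))
E
```

```text
clock: 8.83
eef_pos: [507.3, -63.2, 22.9]
eef_rot: [3.14, 0.001, 2.951]
wrist_force: [0.8, -1.2, -1.5]
finger_gap: 21.6Traceback (most recent call last):
  File "<stdin>", line 7, in <module>
  File "h.py", line 19, in big
    return max(cs,key=cv2.contourArea)[:,0,:]
           ~~~^^^^^^^^^^^^^^^^^^^^^^^^
ValueError: max() iterable argument is empty
```

View pics/ts4.png

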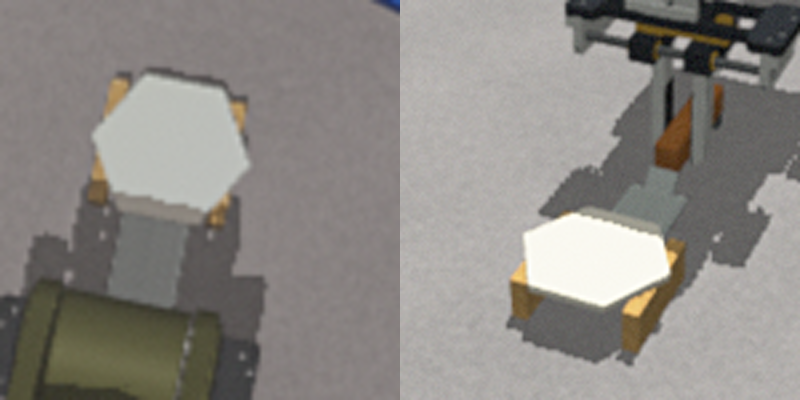

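The blade is sliding under the tile, the tile hasn't moved, and there's clearance on both sides. Completing the insertion.

```bash
python3 -m crank '[{"offset":[0.008,-0.003,0],"spin":0},{"offset":[0.018,-0.005,0],"spin":0},{"offset":[0.028,-0.0072,0],"spin":0},{"offset":[0.038,-0.0093,0],"spin":0},{"offset":[0.048,-0.0113,0],"spin":0},{"offset":[0.057,-0.0131,0],"spin":0},{"offset":[0.063,-0.0143,0],"spin":0},{"offset":[0.0664,-0.015,0],"spin":0}]'
python3 -m crank '[{"offset":[0,0,0],"spin":0},{"offset":[0,0,0.003],"spin":0},{"offset":[0,0,0.006],"spin":0},{"offset":[0,0,0.009],"spin":0},{"offset":[0,0,0.012],"spin":0},{"offset":[0,0,0.013],"spin":0},{"offset":[0,0,0.013],"spin":0},{"offset":[0,0,0.013],"spin":0}]'
python3 - <<'E'
from h import *
t=manip.camera('top');q=manip.camera('scene')
b=cv2.resize(t['pixels'][150:250,260:360],(400,400),interpolation=cv2.INTER_CUBIC);c=cv2.resize(q['pixels'][200:350,235:385],(400,400),interpolation=cv2.INTER_CUBIC)
cv2.imwrite('pics/ts5.png',np.hstack([b,c])[:,:,::-1])
E
```

```text
clock: 9.65
eef_pos: [573.0, -78.2, 22.7]
eef_rot: [3.14, -0.0, 2.95]
wrist_force: [-0.4, -0.0, -2.2]
finger_gap: 21.5
clock: 10.32
eef_pos: [573.0, -78.1, 35.8]
eef_rot: [3.14, -0.0, 2.95]
wrist_force: [-0.7, -0.7, -2.0]
finger_gap: 21.9
```

View pics/ts5.png

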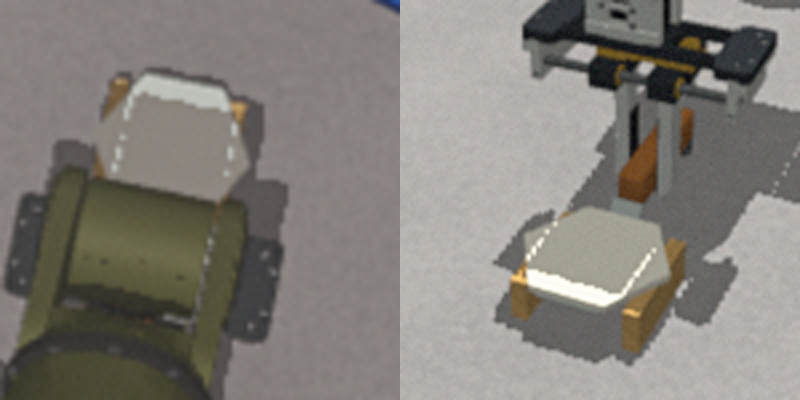

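The tile is still in place on its battens with the blade beneath it (estimated x≈98 mm, y≈1 mm in the grip frame). Lifting gently.

```bash
python3 -m crank '[{"offset":[0,0,0.001],"spin":0},{"offset":[0,0,0.002],"spin":0},{"offset":[0,0,0.003],"spin":0},{"offset":[0,0,0.004],"spin":0},{"offset":[0,0,0.0055],"spin":0},{"offset":[0,0,0.0075],"spin":0},{"offset":[0,0,0.0095],"spin":0},{"offset":[0,0,0.0115],"spin":0}]'
python3 -m crank '[{"offset":[0,0,0.002],"spin":0},{"offset":[0,0,0.005],"spin":0},{"offset":[0,0,0.008],"spin":0},{"offset":[0,0,0.012],"spin":0},{"offset":[0,0,0.016],"spin":0},{"offset":[0,0,0.020],"spin":0},{"offset":[0,0,0.023],"spin":0},{"offset":[0,0,0.025],"spin":0}]'
python3 -m crank '[{"offset":[0,0,0.002],"spin":0},{"offset":[0,0,0.005],"spin":0},{"offset":[0,0,0.008],"spin":0},{"offset":[0,0,0.012],"spin":0},{"offset":[0,0,0.016],"spin":0},{"offset":[0,0,0.019],"spin":0},{"offset":[0,0,0.020],"spin":0},{"offset":[0,0,0.020],"spin":0}]'
python3 - <<'E'
from h import *
t=manip.camera('top');q=manip.camera('scene')
c=cv2.resize(q['pixels'][150:350,215:415],(600,600),interpolation=cv2.INTER_CUBIC)
cv2.imwrite('pics/s6.png',c[:,:,::-1])
for p in (t,q):
  for d in manip.search_frame(p,'tile_hex_center'): print(d)
E
```

```text
clock: 11.08
eef_pos: [572.9, -78.2, 47.3]
eef_rot: [3.14, -0.0, 2.95]
wrist_force: [-0.7, 0.4, -2.9]
finger_gap: 21.6
clock: 11.75
eef_pos: [573.1, -78.2, 72.8]
eef_rot: [3.14, 0.0, 2.95]
wrist_force: [-0.2, -0.3, -3.1]
finger_gap: 21.4
clock: 12.42
eef_pos: [573.2, -78.2, 93.2]
eef_rot: [3.14, 0.001, 2.95]
wrist_force: [-0.0, 0.4, -2.3]
finger_gap: 21.3
{'location': [675.6, -101.4, 96.6], 'conf': 0.95}
{'location': [676.3, -97.9, 91.0], 'conf': 0.71}
```

View pics/s6.png

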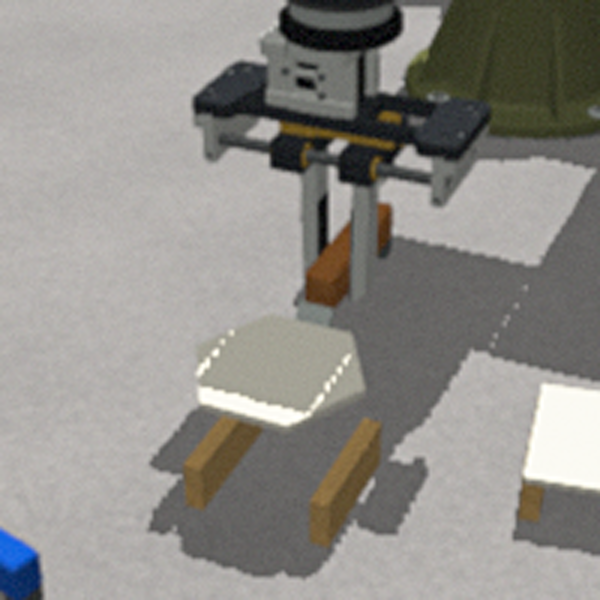

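The tile is level on the blade, well clear of the battens (crop 280,370). Now a slow carry to the mat, about (-31, +420) mm in smooth steps.

```bash
python3 -m crank '[{"offset":[0,0.003,0],"spin":0},{"offset":[-0.001,0.009,0],"spin":0},{"offset":[-0.002,0.019,0],"spin":0},{"offset":[-0.003,0.033,0],"spin":0},{"offset":[-0.004,0.047,0],"spin":0},{"offset":[-0.005,0.059,0],"spin":0},{"offset":[-0.005,0.067,0],"spin":0},{"offset":[-0.005,0.070,0],"spin":0}]'
python3 -m crank '[{"offset":[0,0.003,0],"spin":0},{"offset":[-0.001,0.009,0],"spin":0},{"offset":[-0.002,0.019,0],"spin":0},{"offset":[-0.003,0.033,0],"spin":0},{"offset":[-0.004,0.047,0],"spin":0},{"offset":[-0.005,0.059,0],"spin":0},{"offset":[-0.005,0.067,0],"spin":0},{"offset":[-0.005,0.070,0],"spin":0}]'
python3 - <<'E'
from h import *
s=manip.read_state()
for n in ('top','scene'):
  p=manip.camera(n)
  for d in manip.search_frame(p,'tile_hex_center'): print(d,np.round(np.array(d['location'])-s['eef_pos'],1))
E
```

```text
clock: 13.28
eef_pos: [567.9, -6.4, 92.7]
eef_rot: [3.139, -0.0, 2.952]
wrist_force: [0.4, -0.5, -2.1]
finger_gap: 21.7
clock: 13.95
eef_pos: [562.8, 65.3, 92.7]
eef_rot: [3.139, -0.0, 2.954]
wrist_force: [-0.2, 0.6, -3.4]
finger_gap: 21.5
{'location': [665.4, 42.8, 95.8], 'conf': 0.76} [102.6 -22.5   3.1]
{'location': [638.1, 321.3, 2.3], 'conf': 0.6} [ 75.3 256.  -90.4]
{'location': [666.7, 44.5, 91.4], 'conf': 0.58} [103.9 -20.8  -1.3]
```

```bash
python3 -m crank '[{"offset":[0,0.003,0],"spin":0},{"offset":[-0.001,0.009,0],"spin":0},{"offset":[-0.002,0.019,0],"spin":0},{"offset":[-0.003,0.033,0],"spin":0},{"offset":[-0.004,0.047,0],"spin":0},{"offset":[-0.005,0.059,0],"spin":0},{"offset":[-0.005,0.067,0],"spin":0},{"offset":[-0.005,0.069,0],"spin":0}]'
python3 -m crank '[{"offset":[0,0.003,0],"spin":0},{"offset":[-0.001,0.009,0],"spin":0},{"offset":[-0.002,0.019,0],"spin":0},{"offset":[-0.003,0.033,0],"spin":0},{"offset":[-0.004,0.047,0],"spin":0},{"offset":[-0.005,0.059,0],"spin":0},{"offset":[-0.005,0.067,0],"spin":0},{"offset":[-0.005,0.069,0],"spin":0}]'
python3 -m crank '[{"offset":[0,0.003,0],"spin":0},{"offset":[-0.001,0.009,0],"spin":0},{"offset":[-0.002,0.019,0],"spin":0},{"offset":[-0.003,0.033,0],"spin":0},{"offset":[-0.004,0.047,0],"spin":0},{"offset":[-0.005,0.059,0],"spin":0},{"offset":[-0.005,0.067,0],"spin":0},{"offset":[-0.005,0.069,0],"spin":0}]'
python3 -m crank '[{"offset":[0,0.003,0],"spin":0},{"offset":[-0.001,0.009,0],"spin":0},{"offset":[-0.002,0.019,0],"spin":0},{"offset":[-0.003,0.033,0],"spin":0},{"offset":[-0.004,0.044,0],"spin":0},{"offset":[-0.005,0.054,0],"spin":0},{"offset":[-0.005,0.061,0],"spin":0},{"offset":[-0.005,0.063,0],"spin":0}]'
python3 - <<'E'
from h import *
s=manip.read_state()
for n in ('top','scene'):
  p=manip.camera(n)
  for d in manip.search_frame(p,'tile_hex_center'): print(d,np.round(np.array(d['location'])-s['eef_pos'],1))
E
```

```text
clock: 14.82
eef_pos: [557.8, 134.3, 92.7]
eef_rot: [3.139, -0.0, 2.954]
wrist_force: [-0.5, -0.1, -2.6]
finger_gap: 21.7
clock: 15.48
eef_pos: [552.6, 205.0, 92.6]
eef_rot: [3.139, -0.0, 2.955]
wrist_force: [-1.0, -0.2, -2.6]
finger_gap: 21.5
clock: 16.15
eef_pos: [547.3, 275.7, 92.5]
eef_rot: [3.139, -0.0, 2.957]
wrist_force: [-0.7, 0.3, -2.2]
finger_gap: 21.5
clock: 16.82
eef_pos: [542.0, 340.2, 92.4]
eef_rot: [3.139, -0.0, 2.958]
wrist_force: [0.0, -0.8, -2.6]
finger_gap: 21.5
{'location': [635.2, 320.4, 93.9], 'conf': 0.87} [ 93.2 -19.8   1.5]
{'location': [646.7, 317.1, 90.3], 'conf': 0.98} [104.7 -23.1  -2.1]
```

Over the mat and the tile hasn't shifted. Lowering slowly.

```bash
python3 -m crank '[{"offset":[0,0.001,-0.002],"spin":0},{"offset":[0,0.001,-0.006],"spin":0},{"offset":[0,0.001,-0.012],"spin":0},{"offset":[0,0.001,-0.019],"spin":0},{"offset":[0,0.001,-0.026],"spin":0},{"offset":[0,0.001,-0.032],"spin":0},{"offset":[0,0.001,-0.037],"spin":0},{"offset":[0,0.001,-0.040],"spin":0}]'
python3 -m crank '[{"offset":[0,0,-0.002],"spin":0},{"offset":[0,0,-0.006],"spin":0},{"offset":[0,0,-0.012],"spin":0},{"offset":[0,0,-0.018],"spin":0},{"offset":[0,0,-0.024],"spin":0},{"offset":[0,0,-0.029],"spin":0},{"offset":[0,0,-0.032],"spin":0},{"offset":[0,0,-0.034],"spin":0}]'
python3 -m crank '[{"offset":[0,0,-0.0005],"spin":0},{"offset":[0,0,-0.001],"spin":0},{"offset":[0,0,-0.002],"spin":0},{"offset":[0,0,-0.003],"spin":0},{"offset":[0,0,-0.004],"spin":0},{"offset":[0,0,-0.005],"spin":0},{"offset":[0,0,-0.0055],"spin":0},{"offset":[0,0,-0.0055],"spin":0}]'
python3 - <<'E'
from h import *
q=manip.camera('scene');s=manip.read_state();print(s['eef_pos'],s['wrist_force'])
cv2.imwrite('pics/s7.png',cv2.resize(q['pixels'][200:400,420:640],(660,600),interpolation=cv2.INTER_CUBIC)[:,:,::-1])
E
```

```text
clock: 17.68
eef_pos: [542.1, 339.3, 51.4]
eef_rot: [3.14, -0.001, 2.957]
wrist_force: [-1.7, 0.4, -2.6]
finger_gap: 21.8
clock: 18.35
eef_pos: [541.9, 339.2, 16.8]
eef_rot: [3.14, -0.002, 2.957]
wrist_force: [-0.3, -0.7, -2.9]
finger_gap: 21.7
clock: 19.02
eef_pos: [541.9, 339.2, 11.1]
eef_rot: [3.14, -0.002, 2.957]
wrist_force: [0.2, 0.0, -2.8]
finger_gap: 21.6
[541.92645789 339.20238     11.23723179] [ 0.21623554  0.38009927 -3.37939447]
```

View pics/s7.png

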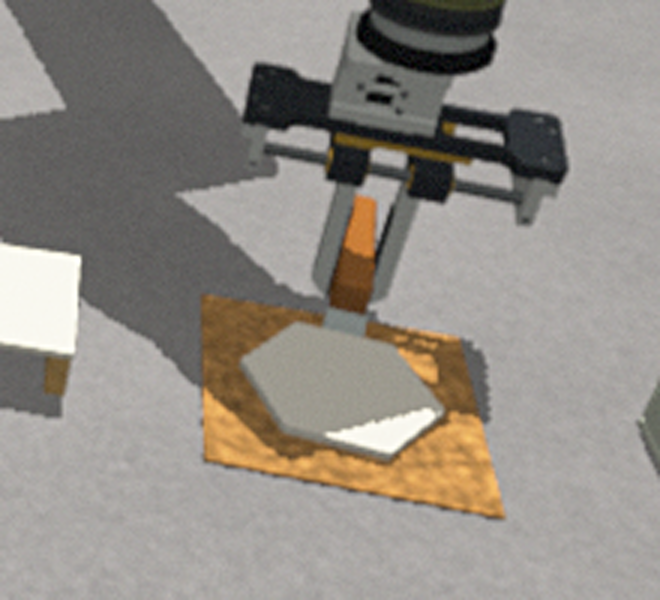

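The tile is flat on the blade at the mat's middle (crop 345,390), with the blade just above the mat. Creeping down to contact.

```bash
python3 -m crank '[{"offset":[0,0,-0.0003],"spin":0},{"offset":[0,0,-0.0006],"spin":0},{"offset":[0,0,-0.0009],"spin":0},{"offset":[0,0,-0.0012],"spin":0},{"offset":[0,0,-0.0015],"spin":0},{"offset":[0,0,-0.0015],"spin":0},{"offset":[0,0,-0.0015],"spin":0},{"offset":[0,0,-0.0015],"spin":0}]'
```

```text
clock: 19.73
eef_pos: [542.0, 339.3, 10.5]
eef_rot: [3.14, -0.001, 2.957]
wrist_force: [-6.4, -1.6, 5.7]
finger_gap: 21.7
```

Contact (+6 N). Releasing.

```bash
python3 -m crank '[{"offset":[0,0,0],"spin":0},{"offset":[0,0,0],"spin":0},{"offset":[0,0,0],"spin":0},{"offset":[0,0,0],"spin":0},{"offset":[0,0,0],"spin":0},{"offset":[0,0,0],"spin":0},{"offset":[0,0,0],"spin":0},{"offset":[0,0,0],"spin":0}]' 0.6
python3 -m crank '[{"offset":[0,0,0.01],"spin":0},{"offset":[0,0,0.025],"spin":0},{"offset":[0,0,0.045],"spin":0},{"offset":[0,0,0.07],"spin":0},{"offset":[0,0,0.1],"spin":0},{"offset":[0,0,0.13],"spin":0},{"offset":[0,0,0.155],"spin":0},{"offset":[0,0,0.17],"spin":0}]'
python3 -m crank '[{"offset":[-0.02,0,0.01],"spin":0},{"offset":[-0.05,0,0.025],"spin":0},{"offset":[-0.08,0,0.045],"spin":0},{"offset":[-0.11,0,0.06],"spin":0},{"offset":[-0.13,0,0.06],"spin":0},{"offset":[-0.14,0,0.06],"spin":0},{"offset":[-0.14,0,0.06],"spin":0},{"offset":[-0.14,0,0.06],"spin":0}]'
python3 - <<'E'
from h import *
q=manip.camera('scene');t=manip.camera('top')
a=cv2.resize(q['pixels'][200:400,420:640],(440,400),interpolation=cv2.INTER_CUBIC);b=cv2.resize(t['pixels'][140:280,100:225],(357,400),interpolation=cv2.INTER_CUBIC)
cv2.imwrite('pics/f.png',np.hstack([a,b])[:,:,::-1])
hsv=cv2.cvtColor(t['pixels'],cv2.COLOR_RGB2HSV);im=t['pixels']
for k,z in [('tile_hex_center',12),('tile_sq_center',41)]:
  for d in manip.masks_of(t,k): w=unproj(t,big(d['mask']),z);print(k,d['conf'],rect(w),w.mean(0))
for d in manip.masks_of(t,'spatula_grip'):
  c=big(d['mask']&(hsv[...,1]>100));print('handle',rect(unproj(t,c,42)))
E
```

```text
clock: 20.4
eef_pos: [542.0, 339.4, 10.4]
eef_rot: [3.14, -0.001, 2.957]
wrist_force: [-0.5, -0.4, -0.2]
finger_gap: 56.4
clock: 21.07
eef_pos: [542.6, 339.7, 184.8]
eef_rot: [3.137, 0.002, 2.957]
wrist_force: [0.8, 0.0, 1.6]
finger_gap: 56.3
clock: 21.73
eef_pos: [402.9, 339.7, 244.9]
eef_rot: [3.137, 0.002, 2.957]
wrist_force: [0.5, -0.4, 0.0]
finger_gap: 56.3
tile_hex_center 0.73 (array([639.2, 321.2]), array([112.9, 100.8]), 78.9) [638.83680252 322.36048565]
tile_sq_center 0.8 (array([628.2, 113. ]), array([102.7, 100.4]), 87.7) [628.64104796 111.25101734]
handle (array([ 757.5, -304.6]), array([213.3,  47.1]), 63.6)
handle (array([522.6, 340.4]), array([ 23.9, 107.5]), 79.7)
handle (array([ 387.9, -480.3]), array([209.6,  46.8]), 45.1)
```

View pics/f.png

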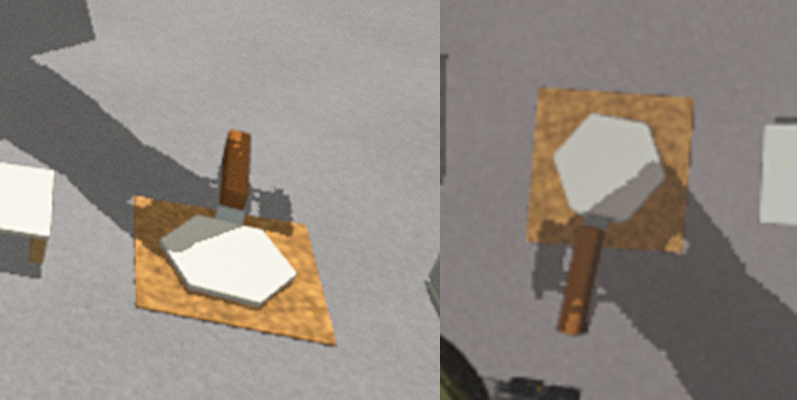

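The tile sits centred on the mat and on the blade, with the handle behind it and the arm clear. Handing in.

```bash
python3 -c "
from cell import manip
print(manip.sign_off())"
```

```text
the job is handed in; nothing more can be done
None
```

I slid the steel, wooden-handled spatula under the hexagonal tile, lifted it about 50 mm off its battens, carried it level to the cork mat and put both down there. I then let go, backed the arm off and handed the job in at about 22 s; no verdict was reported.

What the last checks showed:
- **Tile on the mat:** the tile's centre is about 2 mm from the mat's centre, against 45 mm allowed.
- **Tile on the blade:** it lies flat, about 98 mm ahead of the grip point and about 2 mm to the side (60–130 mm and ±25 mm allowed).
- **Square tile:** it is within about 1 mm of its starting position.
- **Contacts:** the fingers never came near the hexagonal tile. The wrist force was about 9 N at set-down and near zero after release.

Two things disagreed along the way:
- **Batten gap:** it was unclear whether the stated 74 mm between battens was clear space or centre to centre. The images pointed to clear space, and the blade went in without contact.
- **Tile position during the carry:** the cameras differed by up to 10 mm while the arm partly hid the tile, but the clear view after release settled it.

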